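Fish the dropped connecting rod out of the gap between the stock bins

ROBOT

A 6-joint arm with a two-finger parallel gripper is mounted at the origin on the work surface. World frame = base frame: x ahead of the robot, y to its left, z up, the work surface at z = 0. Lengths are in m, angles in rad, forces in N, time in s.
With the tool pointing down it reaches from about 0.325 to 0.775 m from the base axis. Payload 5.5 kg.
Tool frame: the origin (TCP) lies on the centre line of the jaws, within the pads' length; the fingertips stand 22 mm ahead of it and the grasp point (between the pads) lies 3 mm ahead of it (r.tip_reach is the distance from the TCP to the fingertips, in m); x points along the fingers, y is the direction in which the jaws open and shut, and the axes are right-handed (so a half turn about x gives the same grasp; the last joint's range is limited). The gripper opens to 85 mm and grips with 20 to 120 N. Pads are 22 mm wide; open, the fingers measure 114 mm over their backs; the gripper's body (76 mm by 85 mm) begins 54 mm behind the grasp point. The pads swing forward as they close: fully open they stand 13 mm farther back than shut.
Start: joints at [1.149, 0.091, 1.231, -0, 1.82, -0.057], TCP at [0.214, 0.561, 0.226] pointing down, gripper open.
Joint ranges: [-2.87, 2.87], [-0.86, 2.18], [0.17, 2.46], [-1.51, 4.65], [0.06, 2.69], [-2.65, 2.65]. Speed limits (rad/s): [2.57, 2.57, 3.01, 3.14, 3.14, 3.14].

INTERFACE

Orientations are given as [roll, pitch, yaw] about the fixed x, y, z axes, in that order (R = Rz(yaw) Ry(pitch) Rx(roll)).
In Python, from station import r, viewer gives the robot as it stands. The module is installed in compiled form; this text tells all that it offers.
- The arm moves only by the tool step_arm, never from a script. Its argument "moves" is a list of rows, each a list of 7 numbers: the shift along the world's x, y, z in m, then the turn, a rotation vector about the world's x, y, z in rad, then the finger opening in m, from 0 to 0.0854. A call has 1 to 20 rows; each row is the pose to reach, as a shift and turn from the pose commanded when the call began; what a row does not reach only later rows make up. A row lasts 1/8 s, in which the tool goes at most 62.5 mm and 10.7 degrees, less where a joint would pass 70% of its speed; a pose out of reach is approached as far as the arm can. A call with a gripper value outside its range is refused whole. The fingers move at their own pace and stop on an object; the grip force is fixed at half the most. Time passes only in rows, so rows that repeat a pose let the fingers close. It gives the time, the measured TCP pose, the force and the opening at its end, in the units of the state.
- r.read_state(): the state, without advancing time (a new reading comes with each control period).
- viewer.capture(name): name is "side" or "top" or "wrist"; returns the picture (400x640x3 uint8, red, green, blue); there is no depth.
- viewer.camera_info(name): a dict with "intrinsics" (3x3 intrinsics, pixels), "position" and "orientation" of the camera in the world. Camera axes: x right, y up, looking along -z (the intrinsics and any distortion apply to the point x, -y, -z); pixel columns grow to the right and rows downward; lengths in m; the calibration is good to about 2 mm. A picture is of the moment at which its call begins: read the wrist's pose just before it. camera_info takes no time and is no camera call; for the wrist camera it gives the pose at the moment of the call.
- r.sign_off(): hands the job in, once; it reports no verdict.
The state is a dict: "t": time; "q": joint angles; "joint_vel": joint speeds; "joint_torque": joint torques, N m; "ee_pos": TCP position; "eef_rot": TCP orientation; "force": force on the tool from outside, world axes, zero at the start; "moment": the same for the moment, N m; "width": finger opening in m.
Only numpy, scipy, OpenCV 4.12 (cv2) and the standard library are available. Lean on these libraries where they do the work, as an engineer would, in place of code of your own. Each camera call takes 0.05 s, during which the arm holds its last target. There are 200 camera calls.

TASK

A steel connecting rod has slipped down into one of the two narrow gaps between the three grey stock bins in the middle of the table. Pull it out by the end that sticks up and put it in the open grey bin that already holds connecting rods, letting go only once it is down inside that bin. Leave the orange spacer plate in the other gap where it is.

Things in the scene. Friction and masses are not known exactly. Their poses are not given: they have to be found in the camera images.
- rod_mid (a point): Steel connecting rod to retrieve, upright in either gap, loose (2 mm of room each side), small end up, 135 mm tall, 0.3-0.6 kg. Point: its centre, 67.5 mm below its top; z up the rod, y its thickness (across the gap), x along the gap. Big end, lower 56 mm: 56 wide, 18 thick. Shank 24 x 12. Small end, top 34 mm: flat eye 34 across, 18 thick, the part to grip. Top 40 mm proud of the bin rims.
- bin_row: Row of three grey stock bins, fixed. Origin: table height, centre of the middle bin; x runs along the gaps, y across them, z up. Each bin is 170 mm long (x), 90 mm wide (y), 95 mm high, walls 4 mm. The two gaps are 22 mm wide, as long and deep as the bins, their middles at y = +56 and -56 mm. The parts in these bins lie well below the rims.
- rod_bin: Open grey bin for connecting rods, fixed, left or right of the row: 170 (x) x 190 (y) mm, 75 mm high, walls and floor 5 mm. Origin: table height, under its centre; z up. Two more rods lie flat in it, reaching 24 mm above the table. The like bin on the other side of the row, with aluminium pulleys, is the wrong one.
- spacer_mid (a point): Orange plastic spacer plate upright in the other gap, to be left alone: 60 mm wide along the gap, 14 mm thick, 130 mm tall, 35 mm proud of the bin rims. Point: its centre, 65 mm above its foot; z up, y across the gap.
Mind the look-alikes: they are no part of the job. What is shaped like the part that bears rod_mid but yellow is not meant.

How it is judged:
By the outcome, as a careful person would: the job done as asked, in the order asked, and still so for the second after the job is handed in, with the robot touching nothing.
It also fails if it takes over 37 s, if anything falls off the work surface, if the arm or the gripper's body presses on something with over 40 N, if the wrist force passes 120 N, or if a joint passes its speed limit or range.

## Working session

There is one attempt and no reset: what is moved stays moved. The work goes in short steps, Python scripts to look and compute and a tool call to move; the robot and the scene stay as the last step left them, time stands still between calls to the robot, and variables do not carry over. Pictures are saved under pics/ and viewed, about 8 in all and at most 12, crops included, and the job is handed in when it is done.

Besides the shell and the picture viewer there is one more tool, called after "Request:" as name([rows], argument=value, ...), one row to a line, values as JSON. step_arm: Moves the arm, as the interface text tells. Its arguments: {"type":"object","properties":{"moves":{"type":"array"}},"required":["moves"]}

```bash
mkdir -p pics; cat > h.py <<'E'
import numpy as np, cv2
from station import r, viewer
def snap(n,f):
    i=viewer.camera_info(n); im=viewer.capture(n); cv2.imwrite(f'pics/{f}.png',im[:,:,::-1]); return i,im
E
python3 - <<'E'
from h import *
for n in('side','top'):
    i,im=snap(n,n+'1'); print(n,i)
s=r.read_state();print(s['t'],s['ee_pos'],s['eef_rot'],s['width'])
E
```

```text
side {'intrinsics': array([[482.62063846,   0.        , 328.87574158],
       [  0.        , 482.62063846, 198.2720942 ],
       [  0.        ,   0.        ,   1.        ]]), 'position': array([ 0.17132862, -0.80106186,  0.80994071]), 'orientation': array([ 0.89817989, -0.00917314, -0.35615585])}
top {'intrinsics': array([[382.25340746,   0.        , 322.46399039],
       [  0.        , 382.25340746, 201.41335865],
       [  0.        ,   0.        ,   1.        ]]), 'position': array([0.40787066, 0.00266908, 0.96976199]), 'orientation': array([ 0.09476107,  0.02499884, -1.58209817])}
0.1 [0.21395395 0.56027071 0.22542125] [-1.63573709  1.56895072 -2.00053952] 0.08550027386843223
```

View pics/top1.png

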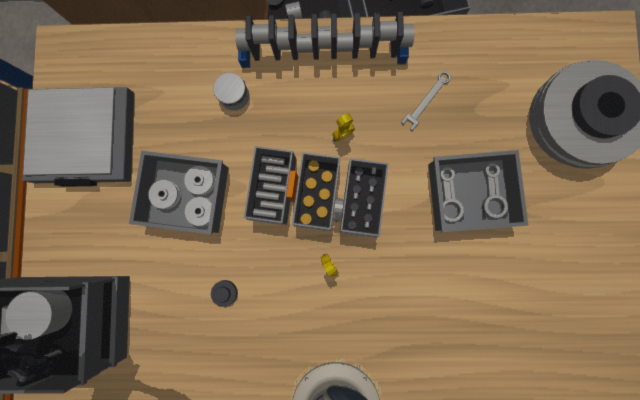

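View pics/side1.png

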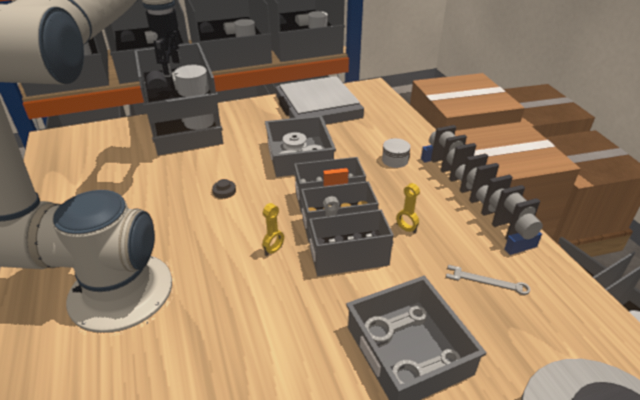

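The top view shows:
- a steel small end in the right gap at about (338,209)
- the orange spacer in the left gap at (292,184)
- the rods bin on the right at (477,192)
- the pulleys bin on the left at (180,193)
- yellow look-alikes standing at (344,127) and (329,265)

In the side view the steel eye is at (331,205) and the yellow ones are at (271,229) and (408,208). Only the grey eye in the gap fits. I'll confirm it in one enlarged crop of both views.

```bash
python3 - <<'E'
import cv2,numpy as np
a=cv2.imread('pics/top1.png')[140:245,235:395]; b=cv2.imread('pics/side1.png')[150:280,255:425]
a=cv2.resize(a,(800,525)[:2] if 0 else (480,315),interpolation=cv2.INTER_CUBIC)
a=cv2.resize(cv2.imread('pics/top1.png')[145:240,240:390],(600,380),interpolation=cv2.INTER_CUBIC) # x4
b=cv2.resize(cv2.imread('pics/side1.png')[180:235,290:380],(360,220),interpolation=cv2.INTER_CUBIC) # x4
c=np.zeros((600,600,3),np.uint8); c[:380]=a; c[380:600,:360]=b
cv2.imwrite('pics/crop1.png',c)
E
```

```text
(no output)
```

View pics/crop1.png

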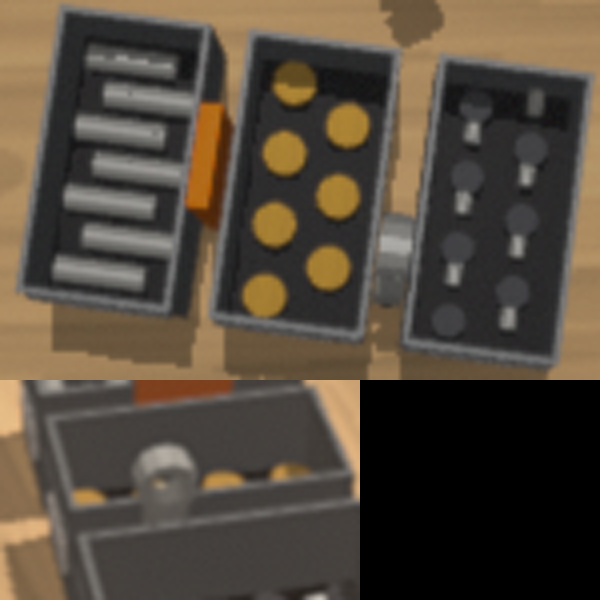

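The crop confirms that the grey steel eye stands in the right-hand gap (crop 395,258, so top view ≈ (338.7,209.5), side view ≈ (331,205)). The orange spacer is in the left gap. Next I triangulate.

```bash
cat >> h.py <<'E'
from scipy.spatial.transform import Rotation as Ro
from scipy.optimize import least_squares
def ray(i,p):
    R=Ro.from_euler('xyz',i['orientation']).as_matrix(); d=np.linalg.inv(i['intrinsics'])@[p[0],p[1],1.]
    d=R@(d*[1,-1,-1]); return np.array(i['position']),d/np.linalg.norm(d)
def atz(i,p,z):
    c,d=ray(i,p); return c+d*(z-c[2])/d[2]
def proj(i,P):
    R=Ro.from_euler('xyz',i['orientation']).as_matrix(); q=(np.atleast_2d(P)-i['position'])@R*[1,-1,-1]
    q=q@i['intrinsics'].T; return q[:,:2]/q[:,2:]
def tri(obs):
    A=0;b=0;rs=[ray(*o) for o in obs]
    for c,d in rs: M=np.eye(3)-np.outer(d,d); A=A+M;b=b+M@c
    X=np.linalg.solve(A,b); return X,[round(1e3*float(np.linalg.norm(np.cross(X-c,d))),1) for c,d in rs]
E
python3 - <<'E'
from h import *
np.set_printoptions(precision=4,suppress=True)
T=viewer.camera_info('top');S=viewer.camera_info('side')
tc=lambda x,y:(240+x/4-.375,145+y/4-.375)
print('rod eye',tri([(T,tc(395,258)),(S,(331,205.3))]))
print('R bin xmin,y+',tri([(T,tc(404,345)),(S,(310.3,220))]))
print('R bin xmax,y-',tri([(T,tc(592,75)),(S,(391,237))]))
C=[(60,8),(213,27),(170,312),(20,290),(250,32),(399,52),(361,337),(211,320),(441,57),(592,75),(556,365),(404,345)]
loc=[]
for yc in(.112,0,-.112):
    loc+=[(.085,yc+.045),(.085,yc-.045),(-.085,yc-.045),(-.085,yc+.045)]
loc=np.array(loc); px=np.array([tc(*c) for c in C])
def f(p):
    c,s=np.cos(p[2]),np.sin(p[2]); w=loc@np.array([[c,s],[-s,c]])+p[:2]
    return (proj(T,np.c_[w,np.full(12,p[3])])-px).ravel()
o=least_squares(f,[.45,0,0,.095]);print('row',o.x,np.abs(o.fun).max())
p=o.x;R=np.array([[np.cos(p[2]),-np.sin(p[2])],[np.sin(p[2]),np.cos(p[2])]])
for n,q,z in(('eye',tc(395,258),.118),('top',tc(397,240),.135)): print(n,atz(T,q,z),R.T@(atz(T,q,z)[:2]-p[:2]))
# rod bin corners rim z .075
for q in((429,158),(523,152),(526,228),(437,234)): print('rb',atz(T,q,.075))
print('rb tri',tri([(T,(429,158)),(S,(422,278))]),tri([(T,(437,234)),(S,(348,309))]),tri([(T,(523,152)),(S,(484,354))]))
for n,a,b in(('yel far',(345,118),(411,188)),('yel near',(325,258),(270,208))): print(n,tri([(T,a),(S,b)]))
E
```

```text
rod eye (array([ 0.4738, -0.013 ,  0.1171]), [2.5, 2.5])
R bin xmin,y+ (array([ 0.4242, -0.0174,  0.0915]), [0.9, 0.9])
R bin xmax,y- (array([ 0.5762, -0.1281,  0.0889]), [2.6, 2.6])
row [ 0.5179  0.0384 -0.1458  0.0854] 0.7615559731974599
eye [ 0.4713 -0.0123  0.118 ] [-0.0387 -0.0569]
top [ 0.4799 -0.0132  0.135 ] [-0.03   -0.0566]
rb [ 0.5927 -0.2287  0.075 ]
rb [ 0.6034 -0.4486  0.075 ]
rb [ 0.4252 -0.4447  0.075 ]
rb [ 0.4138 -0.2404  0.075 ]
rb tri (array([ 0.5962, -0.2331,  0.0581]), [0.0, 0.0]) (array([ 0.4188, -0.2486,  0.0512]), [5.2, 5.2]) (array([ 0.5996, -0.4434,  0.0833]), [2.1, 2.1])
yel far (array([ 0.6734, -0.0292,  0.1277]), [3.1, 3.1])
yel near (array([0.3537, 0.0214, 0.1165]), [10.0, 10.0])
```

```bash
python3 - <<'E'
from h import *
np.set_printoptions(precision=4,suppress=True)
s=r.read_state();R=Ro.from_euler('xyz',s['eef_rot']).as_matrix();print(R)
w=viewer.camera_info('wrist');print(w)
Rc=Ro.from_euler('xyz',w['orientation']).as_matrix()
print('cam in tool',R.T@(w['position']-s['ee_pos']),'view dir tool',R.T@-Rc[:,2],'img up',R.T@Rc[:,1])
print(np.arctan2(R[1,1],R[0,1]), r.tip_reach)
E
```

```text
[[-0.0008  0.3568  0.9342]
 [-0.0017  0.9342 -0.3568]
 [-1.     -0.0018 -0.0001]]
{'intrinsics': array([[328.3423,   0.    , 323.0601],
       [  0.    , 328.3423, 199.4075],
       [  0.    ,   0.    ,   1.    ]]), 'position': array([0.1462, 0.5868, 0.3738]), 'orientation': array([-0.2908,  0.002 ,  1.2072])}
cam in tool [-0.1483  0.0003 -0.0728] view dir tool [0.958  0.0002 0.2868] img up [ 0.2868 -0.0012 -0.958 ]
1.2059940141226553 0.022
```

Request:
step_arm([
  [0,0,0.06,0,0,0,0.085],
  [0.03,-0.05,0.075,0,0,0.05,0.085],
  [0.06,-0.1,0.075,0,0,0.1,0.085],
  [0.09,-0.15,0.075,0,0,0.15,0.085],
  [0.12,-0.2,0.075,0,0,0.22,0.085],
  [0.15,-0.25,0.075,0,0,0.22,0.085],
  [0.18,-0.3,0.075,0,0,0.22,0.085],
  [0.2,-0.35,0.075,0,0,0.22,0.085],
  [0.21,-0.4,0.075,0,0,0.22,0.085],
  [0.216,-0.46,0.075,0,0,0.22,0.085],
  [0.216,-0.52,0.075,0,0,0.22,0.085],
  [0.216,-0.52,0.075,0,0,0.22,0.085],
  [0.216,-0.52,0.075,0,0,0.22,0.085],
  [0.216,-0.52,0.075,0,0,0.22,0.085],
])

```text
t: 1.85
ee_pos: [0.43, 0.0418, 0.3013]
eef_rot: [2.459, 1.57, 2.317]
force: [-0.4, -0.1, -0.2]
width: 0.0853
```

```bash
python3 - <<'E'
from h import *
import json
i,im=snap('wrist','w1'); json.dump({k:np.array(v).tolist() for k,v in i.items()},open('w1.json','w'))
s=r.read_state();print(s['t'],s['ee_pos'],s['q'])
E
```

```text
1.9 [0.43002669 0.04188872 0.3013579 ] [ 1.81403309e-02 -3.25940699e-01  1.48143077e+00  2.57607657e-04
  1.98638451e+00 -1.41034781e+00]
```

Request:
step_arm([
  [0.0,-0.05,0,0,0,0,0.085],
  [0.0,-0.1,0,0,0,0,0.085],
  [0.02,-0.15,0,0,0,0,0.085],
  [0.02,-0.16,0,0,0,0,0.085],
  [0.02,-0.16,0,0,0,0,0.085],
  [0.02,-0.16,0,0,0,0,0.085],
])

```text
t: 2.65
ee_pos: [0.4501, -0.118, 0.3018]
eef_rot: [0.674, 1.57, 0.532]
force: [0.1, -0.1, -0.1]
width: 0.0853
```

```bash
python3 - <<'E'
from h import *
import json
i,im=snap('wrist','w2'); json.dump({k:np.array(v).tolist() for k,v in i.items()},open('w2.json','w'))
s=r.read_state();print(s['t'],s['ee_pos'],s['q'])
a=cv2.imread('pics/w1.png');b=cv2.imread('pics/w2.png')
c=np.vstack([a[:300],b[:300]]);cv2.imwrite('pics/w12.png',c)
E
```

```text
2.7 [ 0.45008787 -0.11801912  0.30187734] [-3.29823156e-01 -2.39298078e-01  1.41017534e+00  3.60289637e-04
  1.97011377e+00 -1.75794523e+00]
```

View pics/w12.png

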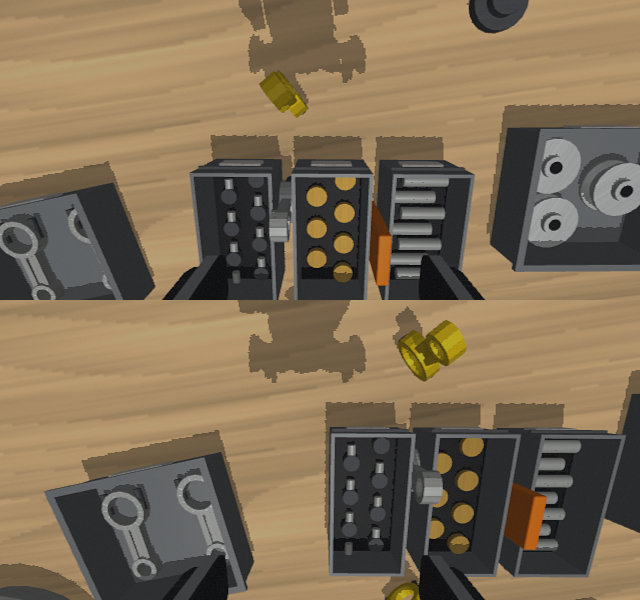

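Both wrist views show the steel eye in the gap: w1 ≈ (280,218), w2 ≈ (428,187). The rods bin is at lower left in w2. One enlarged crop will give precise eye edges.

```bash
python3 - <<'E'
import cv2,numpy as np
u=lambda f,x,y,w,h,k:cv2.resize(cv2.imread(f'pics/{f}.png')[y:y+h,x:x+w],(w*k,h*k),interpolation=cv2.INTER_CUBIC)
c=np.zeros((600,800,3),np.uint8)
c[:350,:350]=u('w1',255,170,50,50,7); c[:350,400:750]=u('w2',400,150,50,50,7)
c[360:600,:440]=u('w2',40,140,220,120,2)
cv2.imwrite('pics/crop2.png',c)
E
```

```text
(no output)
```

View pics/crop2.png

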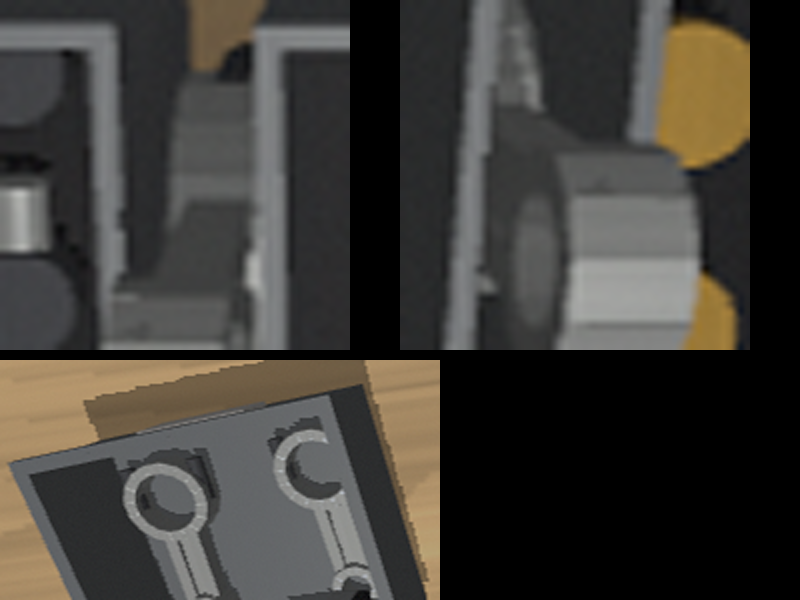

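```bash
python3 - <<'E'
from h import *
import json
np.set_printoptions(precision=4,suppress=True)
T=viewer.camera_info('top');S=viewer.camera_info('side')
W1,W2=[{k:np.array(v) for k,v in json.load(open(f'w{n}.json')).items()} for n in(1,2)]
print('hole -y face',tri([(S,(331,205.6)),(W2,(419,187))]))
for n,q,z in(('hole',(419,187),.118),('top band',(433,191),.135)): print(n,atz(W2,q,z))
row=lambda p,th:lambda l:np.array([[np.cos(th),-np.sin(th)],[np.sin(th),np.cos(th)]])@l+p
# gap from W2/W1/top rim corners, triangulated: (px w1, px w2)
ps=[]
for n,a,b in(('R xmin y+',(281.5,174),(414.5,133.5)),('R xmin y-',(191.5,174),(330,135)),('M xmin y+',(371,177),(520,136.5)),('L xmin y-',(380,175),(536,136)),('L xmin y+',(472,174),(624,135)),('M xmin y-',(292,177),(437,136))):
    X,e=tri([(W1,a),(W2,b)]);print(n,X,e)
b=[atz(W2,q,.075) for q in((46,194),(221.5,155),(246,289))]
print('rb',b,[np.linalg.norm(b[1]-b[0]),np.linalg.norm(b[2]-b[1])])
for n,q in(('bigA',(123,211)),('bigB',(196,193)),('smA',(144,268)),('smB',(216,248))): print(n,atz(W2,q,.02))
# predicted eye outline in W1,W2 for check
E
```

```text
hole -y face (array([ 0.4744, -0.0217,  0.1236]), [1.3, 1.3])
hole [ 0.4774 -0.0204  0.118 ]
top band [ 0.4784 -0.0113  0.135 ]
R xmin y+ [ 0.4305 -0.0083  0.0683] [2.4, 2.4]
R xmin y- [ 0.4145 -0.1049  0.0884] [0.3, 0.3]
M xmin y+ [0.4432 0.0928 0.1001] [0.5, 0.5]
L xmin y- [0.441  0.1011 0.1129] [1.2, 1.2]
L xmin y+ [0.4569 0.203  0.0975] [0.3, 0.3]
M xmin y- [0.4312 0.0073 0.0975] [0.9, 0.9]
rb [array([ 0.4364, -0.4478,  0.075 ]), array([ 0.4204, -0.231 ,  0.075 ]), array([ 0.5956, -0.2395,  0.075 ])] [np.float64(0.2174208555015444), np.float64(0.17537378549977023)]
bigA [ 0.4833 -0.4017  0.02  ]
bigB [ 0.4724 -0.2953  0.02  ]
smA [ 0.5723 -0.3989  0.02  ]
smB [ 0.556  -0.2875  0.02  ]
```

Request:
step_arm([
  [0.01,0.05,0,0,0,0,0.06],
  [0.026,0.106,-0.02,0,0,0,0.06],
  [0.026,0.106,-0.06,0,0,0,0.06],
  [0.026,0.106,-0.1,0,0,0,0.06],
  [0.026,0.106,-0.13,0,0,0,0.06],
  [0.026,0.106,-0.13,0,0,0,0.06],
  [0.026,0.106,-0.13,0,0,0,0.06],
])

```text
t: 3.58
ee_pos: [0.4765, -0.013, 0.1734]
eef_rot: [0.072, 1.568, -0.072]
force: [0.6, 0.3, 0.5]
width: 0.0601
```

```bash
python3 - <<'E'
from h import *
i,im=snap('wrist','w3'); s=r.read_state(); print(s['ee_pos'],s['force'],s['width'])
R=Ro.from_euler('xyz',s['eef_rot']).as_matrix();print(R[:,1])
S,sm=snap('side','s3')
for z in(.135,.118):
    P=np.array([.476,-.012,z]); print(proj(i,P),proj(S,P))
print('TCP axis at z .135',proj(i,[s['ee_pos'][0],s['ee_pos'][1],.135]))
u=lambda a,x,y,w,h,k:cv2.resize(a[y:y+h,x:x+w,::-1],(w*k,h*k),interpolation=cv2.INTER_CUBIC)
c=np.zeros((560,800,3),np.uint8);c[:,:480]=u(im,200,120,240,280,2);c[:400,480:800]=u(sm,280,120,160,200,2)
cv2.imwrite('pics/c3.png',c)
E
```

```text
[ 0.47675583 -0.01316336  0.17376674] [0.55327097 0.05782925 0.31757565] 0.06010752003809464
[1.43701900e-01 9.89621004e-01 1.80621284e-04]
[[323.98662226 224.91830708]] [[330.76431745 198.7361311 ]]
[[323.92221344 215.51628061]] [[330.67713687 204.60447681]]
TCP axis at z .135 [[322.26872793 226.32242807]]
```

View pics/c3.png

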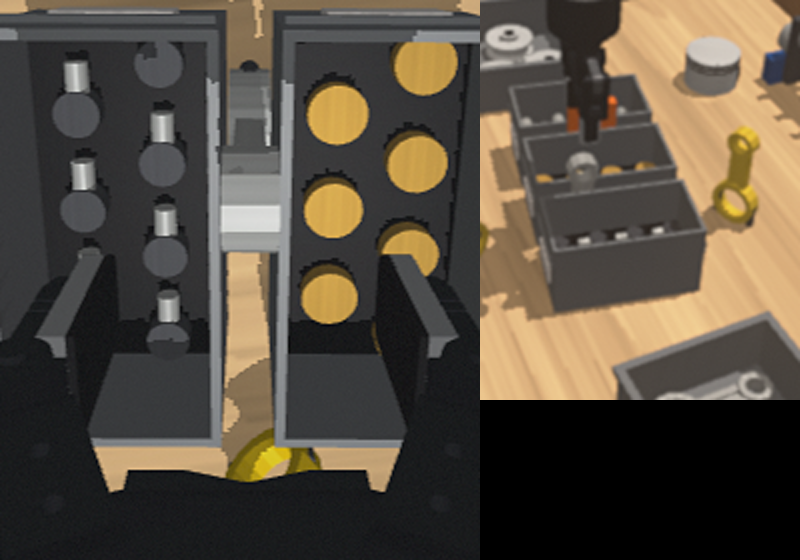

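The wrist crop shows the eye between the fingers, centred at about px (325.5,229). The tool axis projects to (322.3,226), so the eye is about 1.8 mm to +y. I correct for that, descend and close.

Request:
step_arm([
  [0,0.002,-0.02,0,0,0,0.06],
  [0,0.002,-0.04,0,0,0,0.06],
  [0,0.002,-0.051,0,0,0,0.06],
  [0,0.002,-0.051,0,0,0,0.06],
  [0,0.002,-0.051,0,0,0,0.04],
  [0,0.002,-0.051,0,0,0,0.025],
  [0,0.002,-0.051,0,0,0,0.0],
  [0,0.002,-0.051,0,0,0,0.0],
  [0,0.002,-0.051,0,0,0,0.0],
  [0,0.002,-0.051,0,0,0,0.0],
  [0,0.002,-0.051,0,0,0,0.0],
])

```text
t: 5.05
ee_pos: [0.4766, -0.0116, 0.1214]
eef_rot: [-0.003, 1.569, -0.148]
force: [0.3, -1.2, 6.8]
width: 0.0158
```

Request:
step_arm([
  [0,0,0.01,0,0,0,0],
  [0,0,0.03,0,0,0,0],
  [0,0,0.05,0,0,0,0],
  [0,0,0.08,0,0,0,0],
  [0,0,0.11,0,0,0,0],
  [0,0,0.145,0,0,0,0],
  [0,0,0.145,0,0,0,0],
  [0,0,0.145,0,0,0,0],
])

```text
t: 6.05
ee_pos: [0.4759, -0.0115, 0.2645]
eef_rot: [-3.075, 1.57, 3.063]
force: [0.9, -0.1, -5.0]
width: 0.0161
```

```bash
python3 - <<'E'
from h import *
s=r.read_state(); print(s['t'],s['ee_pos'],s['force'],s['width'],s['q'])
i,im=snap('wrist','w4'); S,sm=snap('side','s4')
u=lambda a,x,y,w,h,k:cv2.resize(a[y:y+h,x:x+w,::-1],(w*k,h*k),interpolation=cv2.INTER_CUBIC)
c=np.zeros((560,800,3),np.uint8);c[:,:320]=cv2.resize(im[:280,240:400,::-1],(320,560));c[:560,320:800]=u(sm,240,80,240,280,2)
cv2.imwrite('pics/c4.png',c)
E
```

```text
6.05 [ 0.47591217 -0.01145616  0.26453142] [ 0.85075601 -0.12623827 -5.01369113] 0.01614866029379105 [-9.55355297e-02 -2.28624838e-01  1.46831326e+00 -2.00029086e-05
  1.90301822e+00 -1.52152361e+00]
```

View pics/c4.png

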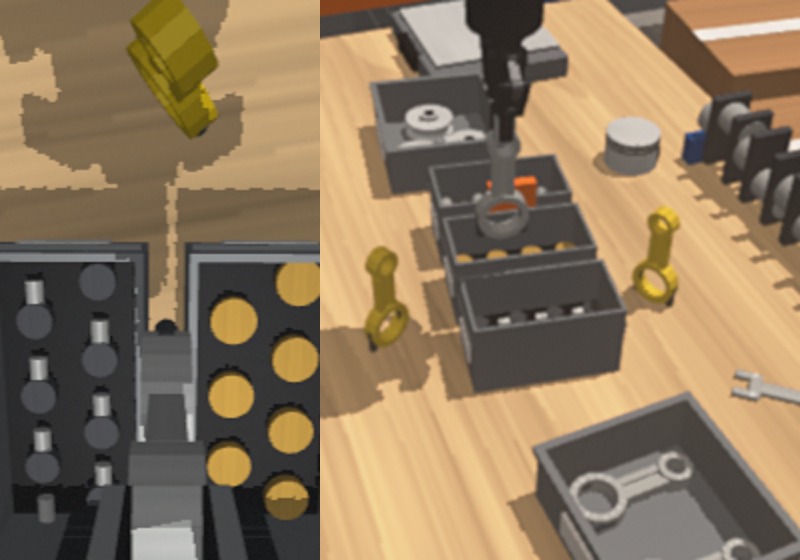

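The rod is held upright, clear of the gap, with about 5 N of weight on the wrist. The spacer and the look-alikes haven't moved. Next I compute the tilted placing pose: foot toward +x, between the two lying rods.

```bash
python3 - <<'E'
from h import *
np.set_printoptions(precision=3,suppress=True)
s=r.read_state();R=Ro.from_euler('xyz',s['eef_rot'])
yaw=-np.arctan2(R.as_matrix()[0,1],R.as_matrix()[1,1]);print('yaw',yaw)
for th in(0,.18,.36,.54,.72,.84,.96):
    print(th,(Ro.from_rotvec(-th*np.array([-np.sin(.064),np.cos(.064),0]))*Ro.from_euler('z',.064-yaw)).as_rotvec())
print(np.array([.480,-.3485,.089])-s['ee_pos'])
E
```

```text
yaw -0.14482381168392577
0 [0.    0.    0.209]
0.18 [-0.007 -0.18   0.208]
0.36 [-0.015 -0.36   0.207]
0.54 [-0.022 -0.541  0.204]
0.72 [-0.029 -0.721  0.2  ]
0.84 [-0.034 -0.841  0.196]
0.96 [-0.039 -0.961  0.193]
[ 0.004 -0.337 -0.174]
```

Request:
step_arm([
  [0,-0.02,0.03,0,0,0,0],
  [0,-0.07,0.04,0,0,0.05,0],
  [0,-0.12,0.04,0,0,0.1,0],
  [0,-0.17,0.04,0,0,0.15,0],
  [0,-0.22,0.04,0,0,0.209,0],
  [0.002,-0.27,0.04,0,0,0.209,0],
  [0.004,-0.31,0.04,0,0,0.209,0],
  [0.004,-0.337,0.04,0,0,0.209,0],
  [0.004,-0.337,0.04,-0.007,-0.18,0.208,0],
  [0.004,-0.337,0.04,-0.015,-0.36,0.207,0],
  [0.004,-0.337,0.04,-0.022,-0.541,0.204,0],
  [0.004,-0.337,0.04,-0.029,-0.721,0.2,0],
  [0.004,-0.337,0.02,-0.034,-0.841,0.196,0],
  [0.004,-0.337,0.0,-0.039,-0.961,0.193,0],
  [0.004,-0.337,-0.03,-0.039,-0.961,0.193,0],
  [0.004,-0.337,-0.06,-0.039,-0.961,0.193,0],
  [0.004,-0.337,-0.06,-0.039,-0.961,0.193,0],
  [0.004,-0.337,-0.06,-0.039,-0.961,0.193,0],
])

```text
t: 8.4
ee_pos: [0.5082, -0.3093, 0.2372]
eef_rot: [0.034, 0.674, 0.005]
force: [-0.0, -0.8, -4.5]
width: 0.0161
```

```bash
python3 - <<'E'
from h import *
s=r.read_state(); R=Ro.from_euler('xyz',s['eef_rot']).as_matrix(); print(s['t'],s['ee_pos'],s['force'],s['width'],s['q'],R[:,0])
P=s['ee_pos']+R[:,0]*.093;print('ring',P)
T,im=snap('top','t5'); S,sm=snap('side','s5')
u=lambda a,x,y,w,h,k:cv2.resize(a[y:y+h,x:x+w,::-1],(w*k,h*k),interpolation=cv2.INTER_CUBIC)
c=np.zeros((600,780,3),np.uint8);c[:480,:360]=u(im,420,110,120,160,3);c[:600,360:780]=u(sm,330,200,140,200,3)
cv2.imwrite('pics/c5.png',c)
print(proj(S,P),proj(T,P))
E
```

```text
8.4 [ 0.5081751  -0.30934653  0.23721075] [-0.03983415 -0.81178701 -4.46389255] 0.016089998966726506 [-1.00337507 -0.49168875  1.94852199  0.78019456  1.2205706  -2.64429886] [ 0.78119134  0.00362131 -0.62428117]
ring [ 0.58082589 -0.30900974  0.1791526 ]
[[443.84257753 264.33053379]] [[480.67160147 152.59990986]]
```

View pics/c5.png

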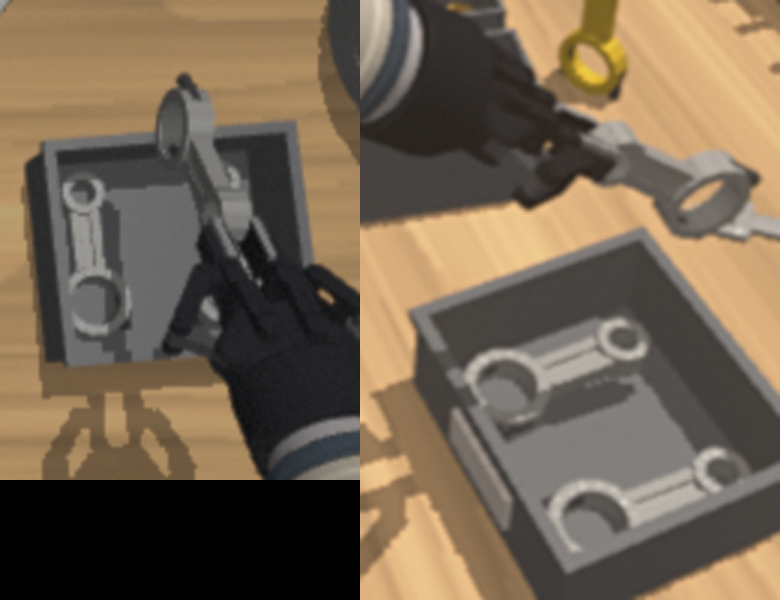

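The wrist crop shows joint 6 at its limit, so the pose fell short. The rod is still held at about z 0.18. Half a turn about the tool's own axis gives the same grasp with joint 6 well inside its range, and I do that up here first.

Request:
step_arm([
  [0,0,0.02,0.14,0,-0.11,0],
  [0,0,0.04,0.28,0,-0.22,0],
  [0,0,0.04,0.42,0,-0.34,0],
  [0,0,0.04,0.56,0,-0.45,0],
  [0,0,0.04,0.7,0,-0.56,0],
  [0,0,0.04,0.84,0,-0.67,0],
  [0,0,0.04,0.98,0,-0.78,0],
  [0,0,0.04,1.12,0,-0.9,0],
  [0,0,0.04,1.12,0,-0.9,0],
])

```text
t: 9.62
ee_pos: [0.5085, -0.3097, 0.2795]
eef_rot: [1.461, 0.673, -0.006]
force: [-0.4, 0.4, -4.6]
width: 0.0159
```

```bash
cat > go.py <<'E'
from h import *
np.set_printoptions(precision=4,suppress=True)
s=r.read_state();R=Ro.from_euler('xyz',s['eef_rot']);print(s['t'],s['ee_pos'],s['force'],s['width'],s['q']);print(R.as_matrix())
c,n=np.cos(.064),np.sin(.064); t=.96
x=np.array([np.sin(t)*c,np.sin(t)*n,-np.cos(t)]); y=np.array([n,-c,0])  # jaw flipped
G=Ro.from_matrix(np.c_[x,y,np.cross(x,y)]); print('turn',(G*R.inv()).as_rotvec(),'shift',np.array([.480,-.3485,.089])-s['ee_pos'])
E
python3 go.py
```

```text
9.625 [ 0.5085 -0.3097  0.2795] [-0.4487  0.4031 -4.6096] 0.015886668776487096 [-0.9999 -0.5003  1.8806  0.758   1.2651 -1.1513]
[[ 0.7822  0.6199  0.0624]
 [-0.0047  0.1061 -0.9943]
 [-0.623   0.7775  0.0859]]
turn [ 1.3394 -0.0074 -0.9472] shift [-0.0285 -0.0388 -0.1905]
```

Request:
step_arm([
  [0,0,0,0.14,0,-0.1,0],
  [0,0,0,0.28,0,-0.2,0],
  [0,-0.01,0,0.42,0,-0.3,0],
  [-0.01,-0.02,0,0.56,0,-0.4,0],
  [-0.02,-0.03,0,0.7,0,-0.5,0],
  [-0.028,-0.039,0,0.84,0,-0.6,0],
  [-0.028,-0.039,0,0.98,-0.005,-0.7,0],
  [-0.028,-0.039,0,1.12,-0.007,-0.8,0],
  [-0.028,-0.039,-0.02,1.24,-0.007,-0.88,0],
  [-0.028,-0.039,-0.06,1.34,-0.007,-0.947,0],
  [-0.028,-0.039,-0.08,1.34,-0.007,-0.947,0],
  [-0.028,-0.039,-0.08,1.34,-0.007,-0.947,0],
  [-0.028,-0.039,-0.08,1.34,-0.007,-0.947,0],
])

```text
t: 11.25
ee_pos: [0.481, -0.349, 0.2007]
eef_rot: [3.14, 0.608, 0.064]
force: [-0.0, 0.3, -4.3]
width: 0.0158
```

```bash
python3 go.py; python3 - <<'E'
from h import *
s=r.read_state(); R=Ro.from_euler('xyz',s['eef_rot']).as_matrix()
T,im=snap('top','t6'); S,sm=snap('side','s6')
u=lambda a,x,y,w,h,k:cv2.resize(a[y:y+h,x:x+w,::-1],(w*k,h*k),interpolation=cv2.INTER_CUBIC)
c=np.zeros((600,780,3),np.uint8);c[:480,:360]=u(im,420,110,120,160,3);c[:600,360:780]=u(sm,330,200,140,200,3)
cv2.imwrite('pics/c6.png',c)
E
```

```text
11.25 [ 0.481  -0.349   0.2007] [-0.0301  0.2577 -4.2653] 0.015761669911479082 [-1.1578 -0.39    1.9731  0.9364  1.2786  0.1934]
[[ 0.8192  0.0644 -0.5698]
 [ 0.0522 -0.9979 -0.0377]
 [-0.5711  0.0012 -0.8209]]
turn [ 0.001   0.003  -0.0004] shift [-0.001   0.0005 -0.1117]
```

View pics/c6.png

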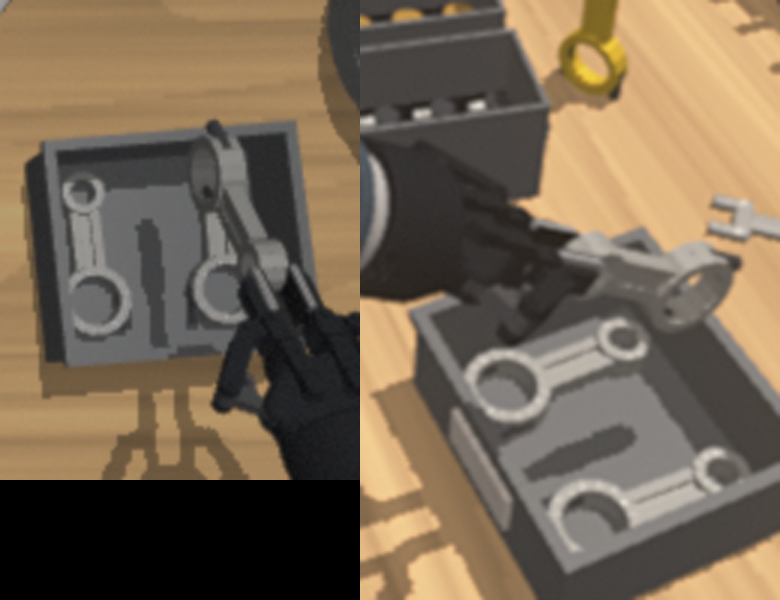

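The pose is now exact and the rod hangs over the middle lane between the two lying rods. I lower it.

Request:
step_arm([
  [0,0,-0.03,0,0,0,0],
  [0,0,-0.06,0,0,0,0],
  [0,0,-0.08,0,0,0,0],
  [0,0,-0.095,0,0,0,0],
  [0,0,-0.102,0,0,0,0],
  [0,0,-0.102,0,0,0,0],
])

```text
t: 12.1
ee_pos: [0.4808, -0.3497, 0.099]
eef_rot: [3.141, 0.607, 0.063]
force: [-8.0, 1.3, 2.3]
width: 0.0159
```

```bash
python3 go.py; python3 - <<'E'
from h import *
T,im=snap('top','t7'); S,sm=snap('side','s7')
u=lambda a,x,y,w,h,k:cv2.resize(a[y:y+h,x:x+w,::-1],(w*k,h*k),interpolation=cv2.INTER_CUBIC)
c=np.zeros((600,780,3),np.uint8);c[:480,:360]=u(im,420,110,120,160,3);c[:600,360:780]=u(sm,330,200,140,200,3)
cv2.imwrite('pics/c7.png',c)
E
```

```text
12.1 [ 0.4808 -0.3497  0.099 ] [-8.0383  1.2631  2.3247] 0.015876256837962135 [-1.159  -0.2924  2.0858  1.0007  1.1595  0.0096]
[[ 0.8195  0.063  -0.5696]
 [ 0.0516 -0.998  -0.0361]
 [-0.5707  0.0002 -0.8211]]
turn [-0.      0.0034  0.0009] shift [-0.0008  0.0012 -0.01  ]
```

View pics/c7.png

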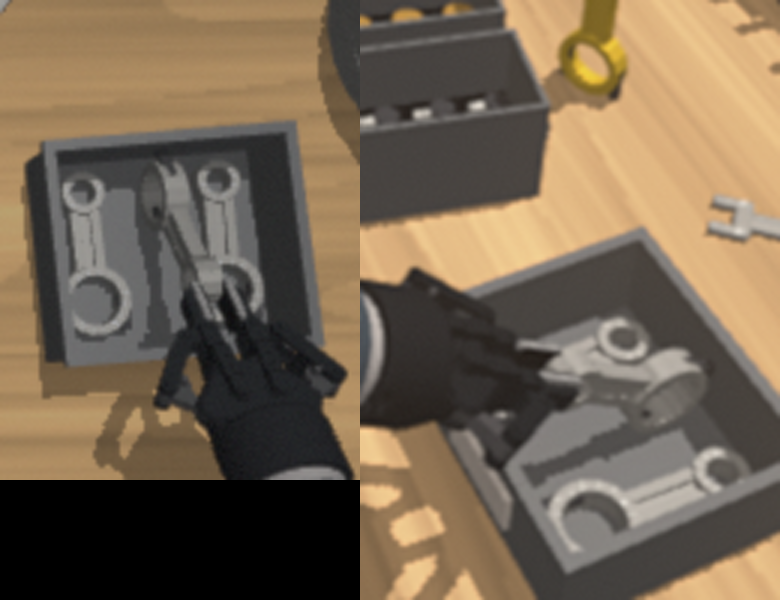

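The rod's foot lightly touches the +x wall (−8 N in x). I back off a few mm and finish lowering.

Request:
step_arm([
  [-0.004,0,0,0,0,0,0],
  [-0.007,0,-0.004,0,0,0,0],
  [-0.007,0,-0.008,0,0,0,0],
  [-0.007,0,-0.008,0,0,0,0],
])

```text
t: 12.7
ee_pos: [0.4745, -0.3501, 0.0922]
eef_rot: [3.14, 0.604, 0.061]
force: [-2.7, -0.5, 5.8]
width: 0.0161
```

Request:
step_arm([
  [0,0,0,0,0,0,0.03],
  [0,0,0,0,0,0,0.05],
  [0,0,0,0,0,0,0.05],
  [0,0,0,0,0,0,0.05],
  [0,0,0,0,0,0,0.05],
  [-0.005,0,0.01,0,0,0,0.05],
  [-0.02,0,0.03,0,0,0,0.05],
  [-0.04,0,0.06,0,0,0,0.05],
  [-0.07,0,0.11,0,0,0,0.05],
  [-0.09,0,0.16,0,0,0,0.05],
  [-0.09,0,0.16,0,0,0,0.05],
  [-0.09,0,0.16,0,0,0,0.05],
])

```text
t: 14.2
ee_pos: [0.3832, -0.3484, 0.2482]
eef_rot: [-3.139, 0.61, 0.065]
force: [-0.5, -0.9, -0.3]
width: 0.0503
```

```bash
python3 - <<'E'
from h import *
s=r.read_state(); print(s['t'],s['ee_pos'],s['force'],s['width'])
T,im=snap('top','t8'); S,sm=snap('side','s8')
c=np.vstack([im[110:330],sm[100:400]])[:,:,::-1];cv2.imwrite('pics/c8.png',c)
E
```

```text
14.2 [ 0.38320206 -0.34838969  0.24823131] [-0.54416856 -0.9471113  -0.26883621] 0.05025102875778902
```

View pics/c8.png

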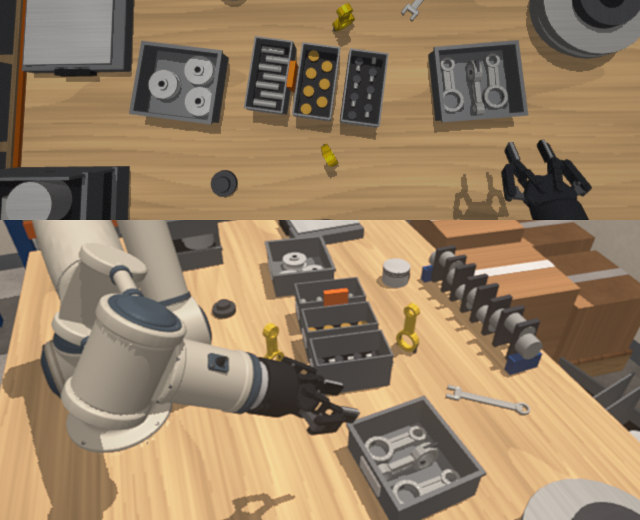

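The rod lies inside the bin between the other two, at top view (476,195). The spacer and both yellow parts are where they were, and the gripper is clear of everything.

```bash
python3 -c "
from station import r
print(r.read_state()['t'],r.read_state()['joint_vel']);print(r.sign_off())"
```

```text
14.3 [0.00545031 0.00827314 0.00474908 0.00338611 0.00038185 0.00113582]
the job is handed in; nothing more can be done
None
```

I pulled the steel connecting rod out of the right-hand gap by its small end and put it in the bin that holds the other rods. The job was handed in at 14.3 s, within the 37 s limit.

**Release:** I lowered the rod tilted, with its foot on the bin floor. I let go with its centre at about z 0.06 m, below the 75 mm rim. The small end still stood slightly above the rim and dropped the rest of the way as the fingers opened.

**Final check:** the last top and side pictures show the rod inside the bin between the two others. I did not check whether it lies flat or on edge. The orange spacer and both yellow look-alikes are where they started. The gripper is clear of everything, with about 1 N on the wrist, close to zero.

**What did not go to plan:**
- **Joint limit:** the first tilted pose ran into joint 6's range limit (it stopped at −2.644 of −2.65 rad). I turned the tool half a turn with the rod held and carried on.
- **Wall contact:** the rod's foot touched the bin wall lightly (about 8 N) on the way down, so I backed off 7 mm.
- **Readings that disagreed:** the fingers read about 16 mm on the 18 mm eye. My first rod-bin width came out near 217 mm instead of 190 mm because I had picked a table-level corner as the rim. I placed the rod by the midline between the two lying rods instead.

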